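# Load the vial carrier, shut its drawer and hold the carrier level in the air

### The job

Stand the loose white-capped vial in one of the two empty pockets of the blue vial carrier's open drawer and let go of it, then push the drawer fully shut while the carrier stands on the worktop. Then take the carrier by the bar handle on its top, lift it straight up to about 15 cm above the worktop and finish while still holding it there, steady and level, with the drawer shut and the vial in its pocket. Never let the carrier tip far over, and do not disturb the flask, the beaker or the timer.

Things in the scene. Friction and masses are not known exactly. Their poses are not given: they have to be found in the camera images.
- carrier: Blue sheet-metal vial carrier, loose, about 0.54 kg with its drawer (mass varies). Case 120 mm deep (its x) x 150 mm wide (its y), top at 78 mm, with a black bar handle above the top. Origin: centre of the underside; z up; the drawer comes out of the open front, toward -x of the carrier, which faces roughly to the robot.
- handle (a point): Centre of the carrier's handle bar, 108 mm above the carrier's underside, right above the middle of the case (and within 10 mm of the centre of mass, seen from above). The bar runs along the carrier's y, 14 mm thick (x) and 12 mm high, on two posts 84 mm apart inside; 24 mm of free space between bar and case top. Axes as the carrier's.
- drawer (a joint): How far the carrier's grey drawer stands out, in m: 0 is fully shut (front panel against the case), 0.095 fully out. It slides straight along the carrier's -x, with a light friction of about 0.6 N and stays where it is left; no latch. The drawer weighs 0.12 kg.
- pull (a point): Middle of the front edge of the drawer's black pull tab (44 mm wide, 14 mm deep, 8 mm thick), 40 mm above the carrier's underside; moves with the drawer. Press here toward the carrier's +x to shut it. The front panel behind the tab, 14 mm from this point, is 146 mm wide and reaches from 9 to 73 mm above the underside. Axes as the carrier's.
- pocket_mid (a point): Floor centre of the middle, empty pocket of the white 3-pocket insert in the drawer, 13 mm above the carrier's underside; moves with the drawer. Pockets: 25 x 25 mm, 15 mm deep, in a row along the carrier's y, 44 mm apart, 38 mm behind the drawer's front face; drawer side walls are lower. The left one (+y) holds a fixed amber vial, 44 mm high. Axes as the carrier's.
- pocket_right (a point): Floor centre of the right-hand pocket (carrier -y, 44 mm from the middle one); empty, otherwise as pocket_mid.
- vial: Loose clear sample vial with a white screw cap, 16.6 mm in diameter, 44 mm high, about 14 g, standing upright on the worktop. Origin: centre of its underside; z along its axis. Gripped 37 mm above its underside, the tool's fingertips pass just over the insert.
- flask: Bystander: conical flask with pink content, 79 mm wide, 132 mm high. Origin: centre of its underside.
- beaker: Bystander: small clear beaker, 58 x 54 mm, 70 mm high. Origin: centre of its underside.
- timer: Bystander: small white lab timer with coloured buttons, 62 x 66 mm, 19 mm high. Origin: centre of its underside.

How it is judged (in metres and radians):
On the way, in this order (a step that is already met when the one before it is completed fails the run):
1. the vial stands in an empty pocket of the open drawer, let go (((horizontal distance between vial and pocket_mid below 0.015 m and z of vial in the frame of pocket_mid below 0.01 m) or (horizontal distance between vial and pocket_right below 0.015 m and z of vial in the frame of pocket_right below 0.01 m)) and angle between vial's own z axis and vertical below 0.65 rad and contact force between the fingers and vial below 0.1 N and value of joint drawer above 0.03 m), for 0.2 s.
2. the drawer is fully shut with the carrier on the worktop and the vial in its pocket (((horizontal distance between vial and pocket_mid below 0.015 m and z of vial in the frame of pocket_mid below 0.01 m) or (horizontal distance between vial and pocket_right below 0.015 m and z of vial in the frame of pocket_right below 0.01 m)) and angle between vial's own z axis and vertical below 0.65 rad and value of joint drawer below 0.005 m and height (world z) of carrier below 0.01 m), for 0.1 s.
3. the carrier is lifted clear by the gripper (height (world z) of carrier above 0.05 m and contact force between the fingers and carrier above 1.5 N), for 0.2 s.
At the end, for the whole second after the job is handed in: The gripper holds the carrier 100 to 220 mm above the worktop, level within 0.10 rad, still (under 0.03 m/s, 0.15 rad/s), touching no bystander; drawer within 5 mm of shut; vial in the middle or right pocket (base within 15 mm of its centre, 10 mm of its floor, lean under 0.65 rad) (((horizontal distance between vial and pocket_mid below 0.015 m and z of vial in the frame of pocket_mid below 0.01 m) or (horizontal distance between vial and pocket_right below 0.015 m and z of vial in the frame of pocket_right below 0.01 m)) and angle between vial's own z axis and vertical below 0.65 rad and value of joint drawer below 0.005 m and height (world z) of carrier between 0.1 and 0.22 m and angle between carrier's own z axis and vertical below 0.1 rad and linear speed of carrier below 0.03 m/s and angular speed of carrier below 0.15 rad/s and contact force between the fingers and carrier above 1.5 N and contact force between carrier and flask below 0.2 N and contact force between carrier and beaker below 0.2 N and contact force between carrier and timer below 0.2 N); the arm keeps its last pose, push and grip.
It fails at once if the carrier is tipped by more than 0.35 rad (angle between carrier's own z axis and vertical above 0.35 rad).
It fails at once if the flask is moved by more than 30 mm or tipped over (distance of flask from where it was at the start of the episode above 0.03 m or angle between flask's own z axis and vertical above 0.5 rad).
It fails at once if the beaker is moved by more than 30 mm or tipped over (distance of beaker from where it was at the start of the episode above 0.03 m or angle between beaker's own z axis and vertical above 0.5 rad).
It fails at once if the timer is moved by more than 30 mm or tipped over (distance of timer from where it was at the start of the episode above 0.03 m or angle between timer's own z axis and vertical above 0.5 rad).
It also fails if it takes over 64 s, if anything falls off the work surface, if the arm or the gripper's body presses on something with over 40 N, if the wrist force passes 120 N, or if a joint passes its speed limit or range.

### The arm

A 6-joint arm with a two-finger parallel gripper is mounted at the origin on a cart in front of the work surface, level with it; the furniture and walls round the work are solid. World frame = base frame: x ahead of the robot, y to its left, z up, the work surface at z = 0. Lengths are in mm, angles in rad, forces in N, time in s.
With the tool pointing down it reaches from about 300 to 750 mm from the base axis. Payload 8.5 kg.
Tool frame: the origin (TCP) lies at the centre of the arm's flange, where the gripper is bolted on; the fingertips stand 173 mm ahead of it and the grasp point (between the pads) lies 155 mm ahead of it; z points along the fingers, y is the line along which they close (so a half turn about z gives the same grasp; the last joint's range is limited). The gripper opens to 85 mm and grips with 20 to 120 N. Pads are 22 mm wide; open, the fingers measure 114 mm over their backs; the gripper's body (76 mm by 85 mm) begins 54 mm behind the grasp point. The pads swing forward as they close: fully open they stand 13 mm farther back than shut.
Start: joints at [-1.535, 0.381, 1.297, -0, 1.464, -0.215], TCP at [136.494, -532.777, 404.722] pointing down, gripper open.
Joint ranges: [-3.11, 3.11], [-0.89, 2.33], [0.22, 2.48], [-1.42, 4.56], [0.17, 2.85], [-2.88, 2.88]. Speed limits (rad/s): [2.39, 2.39, 3.14, 3.14, 3.14, 3.14].

### API

Orientations are given as a 3x3 rotation matrix whose columns are the frame's x, y, z axes.
In Python, from cell import ctrl gives the robot as it stands. The module is installed in compiled form; this text tells all that it offers. Calls block until the motion is done:
- ctrl.move_to(position, orientation): joint-space move of the TCP to a pose.
- ctrl.servo_line(position, orientation=None, vel=150, threshold=None): straight line of the TCP; orientation=None keeps the orientation; vel is the mean speed in mm/s. With threshold (N) it stops when the force on the tool has changed by that much, and returns True; else False.
- ctrl.movej(angles): joint-space move.
- ctrl.open() and ctrl.close(): open the fingers fully, or close them until they stop; the grip force is fixed at half the most.
- ctrl.sleep(seconds).
- ctrl.solve_ik(position, orientation): joint angles nearest the present ones, or None.
- ctrl.state(): the state.
- ctrl.grab_frame(name): name is "side" or "top" or "wrist"; returns the picture (400x640x3 uint8, blue, green, red); there is no depth.
- ctrl.camera_params(name): a dict with "fx", "fy", "cx", "cy" (pixels), "distortion" ([k1, k2, p1, p2, k3] as OpenCV has them; the pictures are not rectified), "cam_to_world" (4x4, takes a point from camera to world coordinates). Camera axes: x right, y down, z forward; pixel columns grow to the right and rows downward; lengths in mm; the calibration is good to about 2 mm. A picture is of the moment at which its call begins: read the wrist's pose just before it. camera_params takes no time and is no camera call; for the wrist camera it gives the pose at the moment of the call.
A pose or a line that the arm cannot do raises ctrl.IKError and nothing moves.
- ctrl.hand_in(): hands the job in; it is judged then, once.
The state is a dict: "time": time; "joints": joint angles; "joint_velocities": joint speeds; "joint_efforts": joint torques, N m; "eef_pos": TCP position; "orientation": TCP orientation; "ft_force": force on the tool from outside, world axes, zero at the start; "ft_torque": the same for the moment, N m; "grip_width": finger opening in mm; "grasp_force": force on a finger pad.
Only numpy, scipy, OpenCV 4.12 (cv2) and the standard library are available. Lean on these libraries where they do the work, as an engineer would, in place of code of your own. Each camera call takes 0.05 s, during which the arm holds its last target. There are 200 camera calls.

## Working session

There is one attempt and no reset: what is moved stays moved. The work goes in short steps, each a Python script; the robot and the scene stay as the last script left them, time stands still between calls to the robot, and variables do not carry over. Pictures are saved under pics/ and viewed, at most 12 in all, crops included, and the job is handed in when it is done.

```bash
mkdir -p pics
python3 - <<'E'
from cell import ctrl
import cv2,numpy as np
for n in("top","side"):
    cv2.imwrite(f"pics/{n}0.png",ctrl.grab_frame(n)); p=ctrl.camera_params(n)
    print(n,p["fx"],p["cx"],p["cy"],p["distortion"],np.round(p["cam_to_world"],3).tolist())
print(ctrl.state()["time"],ctrl.state()["orientation"])
E
```

```text
top 508.9510336215542 321.055629197267 210.90605910579987 [-0.03525744  0.          0.          0.          0.        ] [[-0.074, -0.915, 0.396, -217.45], [-0.997, 0.064, -0.039, 76.095], [0.011, -0.398, -0.917, 1815.477], [0.0, 0.0, 0.0, 1.0]]
side 379.4561912775472 319.6886196352873 200.82570623943715 [-0.04215212  0.          0.          0.          0.        ] [[0.999, 0.018, -0.04, 598.815], [0.044, -0.424, 0.905, -1206.878], [-0.001, -0.905, -0.424, 633.152], [0.0, 0.0, 0.0, 1.0]]
0.1 [[ 9.68720068e-01  2.48156050e-01 -7.29259184e-05]
 [ 2.48155946e-01 -9.68719293e-01  1.24814300e-03]
 [ 2.39089494e-04 -1.22719817e-03 -9.99999218e-01]]
```

View pics/top0.png

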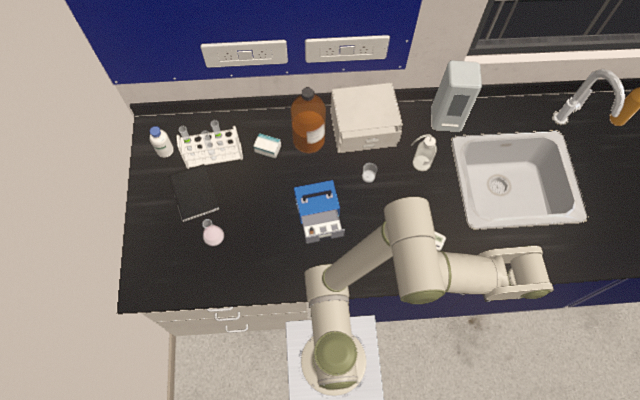

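View pics/side0.png

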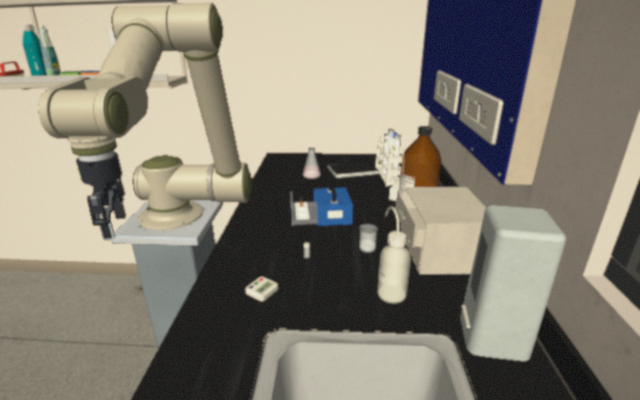

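Top: the carrier's handle bar runs about (304,197)-(331,193), the drawer front edge about (305,240)-(343,233), and the beaker is at (369,173). Side: the vial base is about (307,257), the timer (262,290), the beaker (368,248). I'll estimate roughly from these, then look from the wrist.

```bash
cat > h.py <<'E'
from cell import ctrl
import cv2,numpy as np
def px(n,uv,z,p=None):
    p=p or ctrl.camera_params(n)
    K=np.array([[p["fx"],0,p["cx"]],[0,p["fy"],p["cy"]],[0,0,1]])
    q=cv2.undistortPoints(np.array([[uv]],float),K,np.array(p["distortion"]))[0,0]
    T=np.array(p["cam_to_world"]); d=T[:3,:3]@[q[0],q[1],1]; o=T[:3,3]
    return (o+d*(z-o[2])/d[2])
def down(a):  # tool y (closing line) at angle a from world x
    y=np.array([np.cos(a),np.sin(a),0]); z=np.array([0,0,-1.]); return np.column_stack([np.cross(y,z),y,z])
def snap(name):
    p=ctrl.camera_params("wrist"); im=ctrl.grab_frame("wrist"); cv2.imwrite(f"pics/{name}.png",im)
    import pickle; pickle.dump({k:(np.array(v) if isinstance(v,(list,np.ndarray)) else v) for k,v in p.items()},open(f"pics/{name}.pkl","wb")); return im
E
python3 - <<'E'
from h import *
r=lambda *a:np.round(px(*a)).tolist()
print("handle",r("top",(304,197),108),r("top",(331,193),108))
print("front",r("top",(305,240),73),r("top",(343,233),73))
print("vial",r("side",(307,257),0),"timer",r("side",(262,290),10),"beaker",r("side",(368,248),0),r("top",(370,179),0),"flask",r("top",(214,240),20))
p=ctrl.camera_params("wrist");T=np.array(p["cam_to_world"]);s=ctrl.state()
R=np.array(s["orientation"]);print("cam in tool",R.T@(T[:3,3]-s["eef_pos"]),np.round(R.T@T[:3,:3],3),p["fx"])
E
```

```text
handle [581.0, 62.0, 108.0] [590.0, -39.0, 108.0]
front [424.0, 69.0, 73.0] [442.0, -72.0, 73.0]
vial [518.0, -255.0, 0.0] timer [415.0, -427.0, 10.0] beaker [704.0, -197.0, 0.0] [692.0, -207.0, 0.0] flask [467.0, 409.0, 20.0]
cam in tool [76.44530785  0.49067816 31.09872613] [[-0.001 -0.955 -0.298]
 [ 1.    -0.001  0.001]
 [-0.001 -0.298  0.955]] 344.71731417642997
```

Run:
```python
from h import *
for a in (np.pi/2+.1,-np.pi/2+.1):
    print(a,[np.round(ctrl.solve_ik(p,down(a)),2) if ctrl.solve_ik(p,down(a)) is not None else None for p in ([480,-130,400],[480,0,360],[520,-255,192],[586,10,263])])
R=down(np.pi/2+.1)
ctrl.move_to([460,-255,330],R); snap("w1")
ctrl.move_to([480,0,360],R); snap("w2"); print(ctrl.state()["time"])
a,b=cv2.imread("pics/w1.png"),cv2.imread("pics/w2.png")
cv2.imwrite("pics/w12.png",a)
```

```text
1.6707963267948966 [array([-0.5 ,  0.29,  1.45, -0.  ,  1.4 , -2.17]), array([-0.25,  0.3 ,  1.56, -0.  ,  1.28, -1.92]), array([-0.66,  0.66,  1.49, -0.  ,  0.99, -2.33]), array([-0.18,  0.58,  1.4 , -0.  ,  1.16, -1.86])]
-1.4707963267948965 [array([-0.5 ,  0.29,  1.45, -0.  ,  1.4 ,  0.97]), array([-0.25,  0.3 ,  1.56, -0.  ,  1.28,  1.22]), array([-0.66,  0.66,  1.49, -0.  ,  0.99,  0.81]), array([-0.18,  0.58,  1.4 , -0.  ,  1.16,  1.29])]
3.1
```

View pics/w1.png

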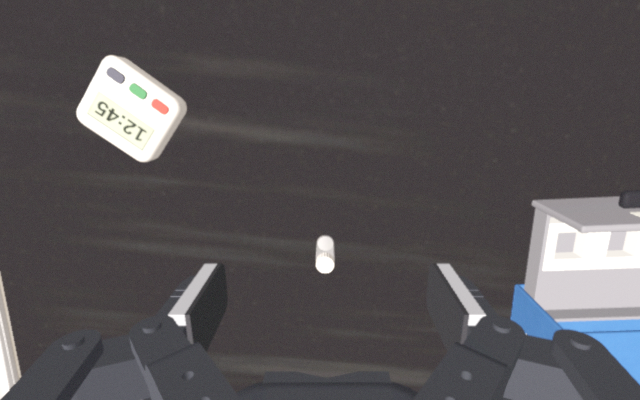

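View pics/w2.png

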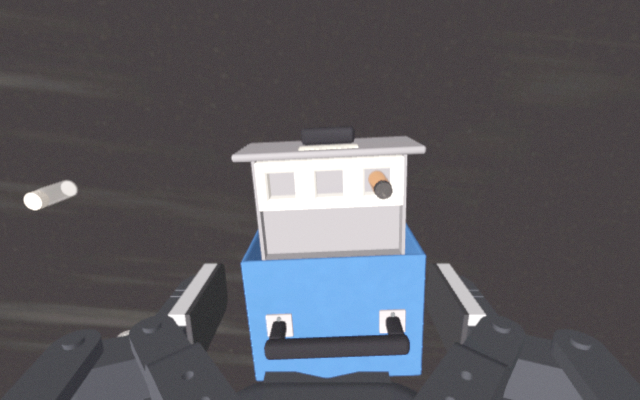

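w1: vial cap at about (325,265), base about (325,242). w2: right pocket opening centre about (282,184), middle (329,182), amber cap (383,190), handle bar (268,348)-(407,344), pull tab front edge (302,130)-(353,128), panel top outer edge (236,152)-(418,139).

Run:
```python
from h import *
import pickle
P={n:pickle.load(open(f"pics/{n}.pkl","rb")) for n in("w1","w2")}
r=lambda n,uv,z:np.round(px(n,uv,z,P[n])[:2],1).tolist()
print("vial",r("w1",(325,264),44),r("w1",(325,242),0),r("w2",(36,200),44))
print("right",r("w2",(282,184),28),"mid",r("w2",(329,182),28),"amber",r("w2",(383,190),57))
print("handle",r("w2",(268,348),110),r("w2",(407,344),110))
print("pull",r("w2",(302,129),42),r("w2",(353,127),42))
print("case front top",r("w2",(247,263),78),r("w2",(421,258),78))
print("panel top",r("w2",(234,160),73),r("w2",(424,151),73))
im=cv2.resize(cv2.imread("pics/w2.png")[100:300,220:440],None,fx=3.4,fy=3,interpolation=cv2.INTER_CUBIC);cv2.imwrite("pics/c.png",im)
```

```text
vial [518.0, -251.7] [518.2, -251.9] [517.3, -249.1]
right [486.5, -41.4] mid [480.5, 0.6] amber [475.5, 44.3]
handle [595.0, -35.4] [580.8, 70.1]
pull [434.7, -26.3] [429.0, 15.0]
case front top [541.5, -60.2] [523.2, 78.9]
panel top [459.2, -73.4] [438.5, 67.0]
```

View pics/c.png

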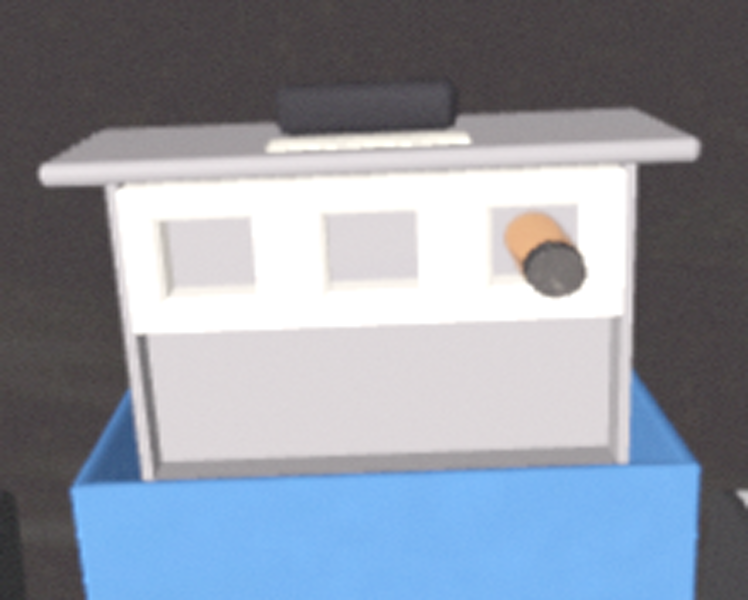

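Run:
```python
from h import *
R=down(np.pi/2+.134)
ctrl.move_to([518,-251.7,260],R); ctrl.servo_line([518,-251.7,192],vel=80)
ctrl.close(); s=ctrl.state(); print(s["grip_width"],s["grasp_force"])
ctrl.servo_line([518,-251.7,330],vel=150)
ctrl.move_to([487.2,-41.7,330],R); ctrl.servo_line([487.2,-41.7,245],vel=100); ctrl.sleep(.2)
snap("w3"); s=ctrl.state(); print(s["grip_width"],s["time"],s["eef_pos"])
```

```text
14.483072745719376 58.52819502353668
14.926936854079843 8.9833 [487.22682631 -41.67535255 245.35401693]
```

View pics/w3.png

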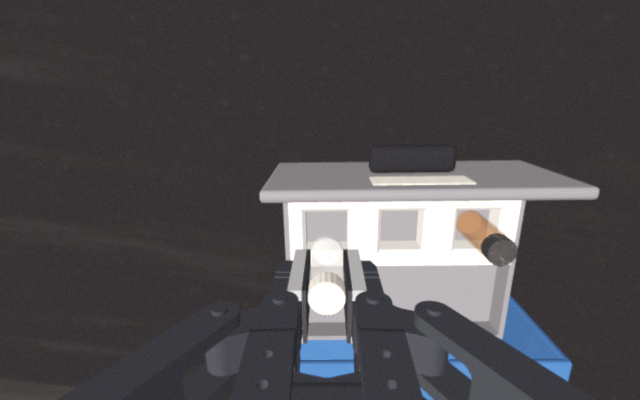

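The vial is held upright. The right pocket opening spans columns 303-352 with its top edge at row 207, and the middle one spans 378-421 by 207-250. The vial base is about (326,249).

Run:
```python
from h import *
import pickle
P=pickle.load(open("pics/w3.pkl","rb"));r=lambda uv,z:np.round(px("w",uv,z,P)[:2],1).tolist()
print("right",r((327.5,229),28),"mid",r((400,229),28),"front edges",r((328,208),28),r((400,208),28),"back mid",r((400,249),28),"amber",r((501,250),57))
print("vial base",r((326,249),53))
T=P["cam_to_world"];c=np.linalg.inv(T)@[487.2,-41.7,53,1];print(c[:2]/c[2]*P["fx"]+[P["cx"],P["cy"]])
im=cv2.imread("pics/w3.png")[190:330,260:440];cv2.imwrite("pics/c3.png",cv2.resize(im,None,fx=4,fy=4,interpolation=cv2.INTER_CUBIC))
```

```text
right [486.7, -42.0] mid [481.0, -0.2] front edges [473.8, -43.4] [468.4, -2.7] back mid [493.6, 2.3] amber [474.5, 43.8]
vial base [487.6, -42.7]
[327.94310148 248.50617215]
```

View pics/c3.png

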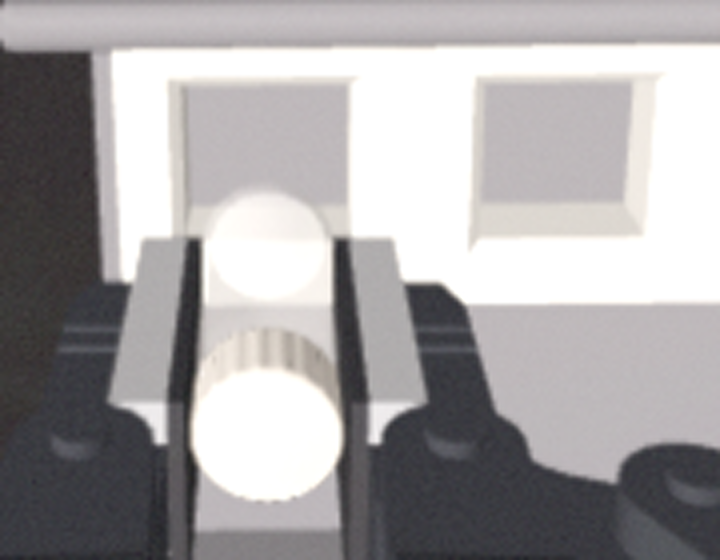

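The vial base is centred on the right pocket to within about 1 mm, so I'll lower it.

Run:
```python
from h import *
p=[487.0,-42.7]
print(ctrl.servo_line(p+[205.5],vel=40,threshold=4),ctrl.state()["eef_pos"])
ctrl.open(); ctrl.sleep(.3)
ctrl.servo_line(p+[300],vel=120)
ctrl.servo_line([470,-20,360],vel=150)
snap("w4"); print(ctrl.state()["time"],ctrl.state()["ft_force"])
```

```text
False [487.06285884 -42.68525199 205.69647035]
12.6917 [-0.16096522  0.04800286 -0.27365898]
```

View pics/w4.png

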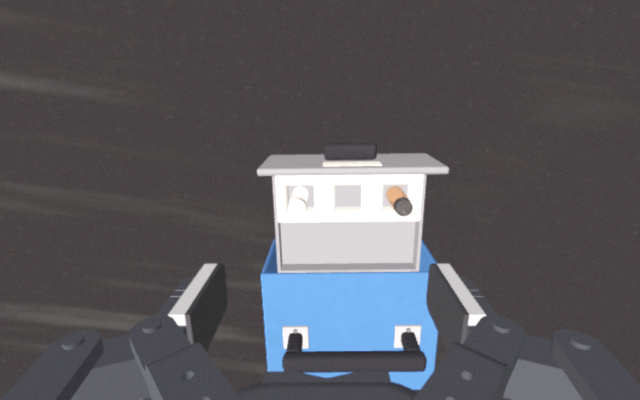

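The vial stands in the right pocket. Next I'll shut the drawer by pressing on the tab.

Run:
```python
from h import *
import pickle
P=pickle.load(open("pics/w4.pkl","rb"));r=lambda uv,z:px("w",uv,z,P)[:2]
a,b=r((286,361.5),110),r((424,361.5),110);print("handle",a,b,(a+b)/2)
H=np.array([587.9,17.4]); y=.134; ux=np.array([np.cos(y),np.sin(y)]); R=down(np.pi/2+y)
at=lambda t,z:list(H+t*ux)+[z]
ctrl.close()
ctrl.move_to(at(-200,300),R); ctrl.servo_line(at(-200,198),vel=120)
hit=ctrl.servo_line(at(-83,198),vel=45,threshold=2.5)
e=ctrl.state()["eef_pos"]; print(hit,(np.array(e[:2])-H)@ux,ctrl.state()["ft_force"],ctrl.state()["time"])
```

```text
handle [595.66471556 -35.50748735] [581.291773    70.52462857] [588.47824428  17.50857061]
True -88.55265315940113 [-0.34347299  0.25148084 -0.03370639] 17.15
```

Run:
```python
from h import *
H=np.array([587.9,17.4]); y=.134; ux=np.array([np.cos(y),np.sin(y)]); R=down(np.pi/2+y)
at=lambda t,z:list(H+t*ux)+[z]
hit=ctrl.servo_line(at(-84,198),vel=10,threshold=3.5)
s=ctrl.state(); print(hit,(np.array(s["eef_pos"][:2])-H)@ux,s["ft_force"]); 
ctrl.sleep(.2)
ctrl.servo_line(at(-110,198),vel=80); ctrl.servo_line(at(-110,360),vel=200); ctrl.open()
snap("w5"); print(ctrl.state()["time"])
```

```text
False -84.01625004701918 [-1.91589313 -0.35715812 -1.73392822]
20.2583
```

View pics/w5.png

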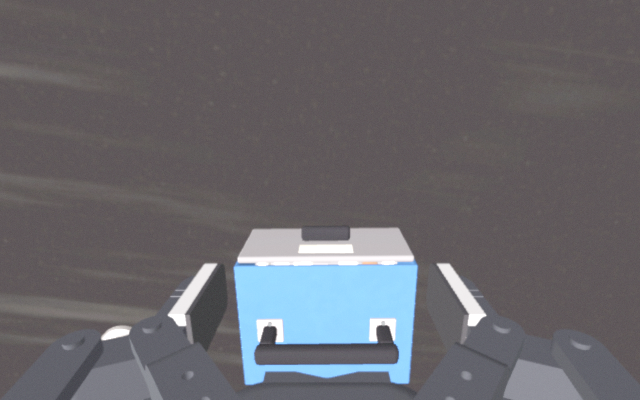

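The drawer looks shut: panel top edge at row 259, case front edge at row 264, handle bar (258,354)-(396,353). I'll check it in numbers.

Run:
```python
from h import *
import pickle
P=pickle.load(open("pics/w5.pkl","rb"));r=lambda uv,z:px("w",uv,z,P)[:2]
a,b=r((258,354),110),r((396,353),110);h=(a+b)/2;d=b-a;yaw=np.arctan2(-d[0],d[1]);ux=np.array([np.cos(yaw),np.sin(yaw)])
print("handle",h,yaw)
for n,uv,z in(("case",(326,264),78),("panel",(326,259),73),("pull",(326,227),44)): print(n,(r(uv,z)-h)@ux)
cv2.imwrite("pics/c5.png",cv2.resize(cv2.imread("pics/w5.png")[215:395,220:440],None,fx=3.4,fy=3.3,interpolation=cv2.INTER_CUBIC))
```

```text
handle [593.13140357  17.90832122] 0.14233077558108143
case -59.82101262544229
panel -61.752651528517916
pull -78.41433948765892
```

View pics/c5.png

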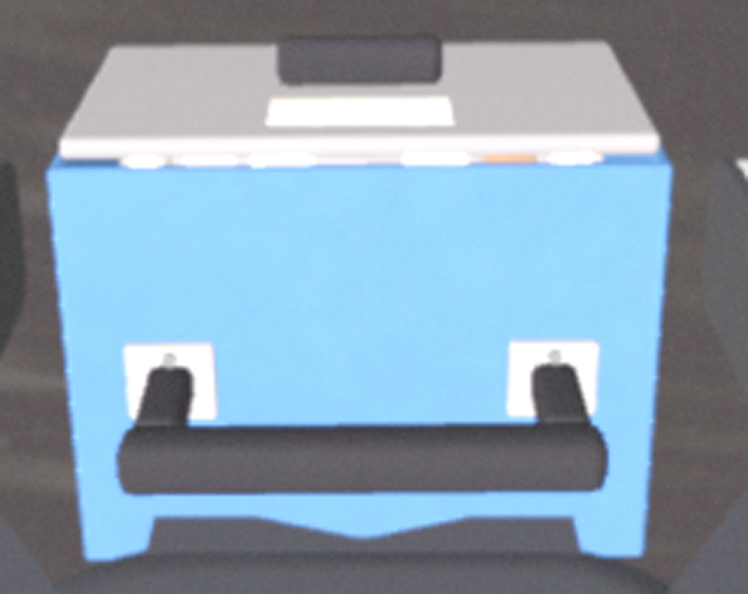

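The drawer is shut: its front sits against the case and the carrier slid about 4 mm once it seated. Now I'll grasp the handle and lift.

Run:
```python
from h import *
R=down(.138); p=[592.7,17.9]
ctrl.move_to(p+[360],R); ctrl.servo_line(p+[262],vel=80,threshold=15)
ctrl.close(); s=ctrl.state(); print(s["grip_width"],s["grasp_force"],s["eef_pos"],s["ft_force"])
ctrl.servo_line(p+[275],vel=25); print(ctrl.state()["ft_force"],ctrl.state()["ft_torque"])
ctrl.servo_line(p+[412],vel=50); ctrl.sleep(1)
s=ctrl.state(); print(s["grip_width"],s["grasp_force"],s["ft_force"],s["eef_pos"],s["time"])
cv2.imwrite("pics/s6.png",cv2.resize(ctrl.grab_frame("side")[90:270,220:440],None,fx=3.4,fy=3.3,interpolation=cv2.INTER_CUBIC))
```

```text
12.531905730314891 59.71519410610199 [592.90155396  17.87821303 262.14878361] [ 2.1660206   0.12434186 -1.14151446]
[ 0.7438345   1.03531837 -5.87550838] [0.01237904 0.00950285 0.04107284]
13.010204743835112 58.960116505622864 [-0.17479338  0.45862789 -5.80863516] [592.7071418   17.90341255 411.97936599] 28.3
```

View pics/s6.png

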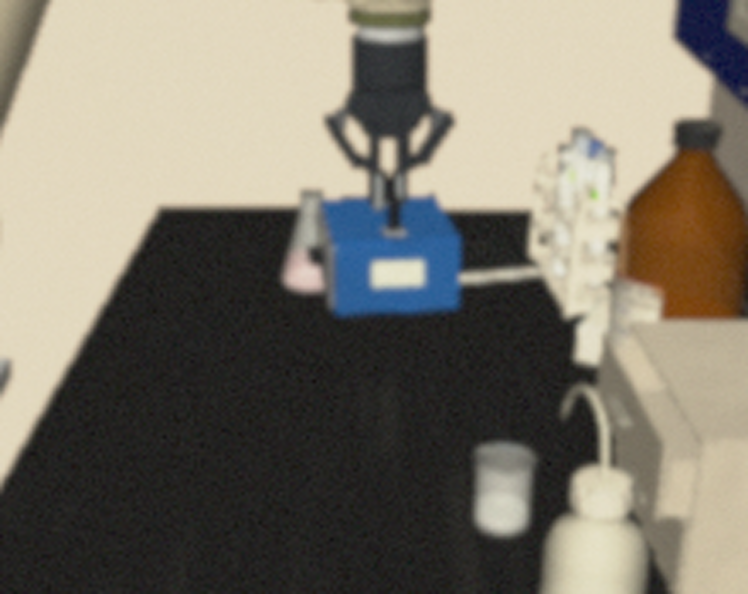

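The carrier hangs level: its bottom edge runs (335,315)-(460,308), the slope its yaw would give. The drawer is shut, and the flask and beaker are untouched.

```bash
python3 -c "
from cell import ctrl
print(ctrl.hand_in())"
```

```text
the job is handed in; nothing more can be done
None
```

I handed the job in with the vial in the right pocket, the drawer shut and the gripper holding the carrier by its handle, level and about 15 cm above the worktop; the hand-in call returned no verdict.

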